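# Hold the test tweezers open at the pad spacing under the aimed inspection microscope

## Task

Get ready for the open-circuit correction of the test tweezers. First swivel and tilt the inspection microscope so that it looks straight at the middle of the two empty solder pads on the circuit board and leave it aimed there; then pick up the sprung tweezers by their finger pads, squeeze them until the tips are as far apart as the two pads (16 mm between centres) and hold them still with one tip about a centimetre above each pad. The tweezers must never touch the board, the meter, screwdriver and parts tray stay where they are, and you finish while still holding the tweezers steady at that gap: do not put them down.

Things in the scene. Friction and masses are not known exactly. Their poses are not given: they have to be found in the camera images.
- board: green circuit board, fixed to the bench, 110 x 90 mm, its top 14 mm above the bench on four standoffs; its tallest part, a terminal block along its +x edge, stands 11 mm above the board. Origin: centre of its footprint at bench height; x runs along the 110 mm side. The empty two-pad footprint is near its -x edge (25 mm from it), and nothing else stands on the board at x below -10 mm.
- pads_mid (a point): point on the board's top midway between the two bare solder pads of the empty footprint, at x = -30 mm, y = 0 of the board; its axes are the board's. The pads are plain tinned rectangles 10 mm (along x) by 6 mm (along y), 16 mm apart between centres along the board's y.
- pad_left (a point): centre of the pad on the board's +y side, 8 mm from pads_mid
- pad_right (a point): centre of the pad on the board's -y side, 8 mm from pads_mid
- scope_stand: round dark steel foot (90 mm across, fixed to the bench) with a post that carries the inspection microscope. Origin: centre of the foot at bench height; at swivel 0 the microscope's nose points along the stand's -x.
- scope_swivel (a joint): swivel of the microscope about the vertical post, rad; 0: nose along the stand's -x; positive turns it anticlockwise seen from above; range -1.5 to 1.5; friction (about 0.12 N m) keeps it where it is left
- scope_tilt (a joint): tilt of the microscope barrel in its fork, rad; 0 level, positive nose down; range -0.3 to 1.1; friction (about 0.12 N m) keeps it where it is left
- scope_pivot (a point): crossing of the swivel and tilt axes, on the barrel's axis, 130 mm above the bench. The fork's ears (61 mm over their bosses, knobs out to 70 mm, 16 mm along the barrel; joined by a bar 27 mm below the pivot) and a 41 mm ring clamp (14 mm long) stand around this point.
- scope_lens (a point): lens at the microscope's nose, on the barrel's axis, 80 mm from the pivot. Turns with the barrel: -x is the viewing direction, y the tilt axis. The black barrel is 33 mm in diameter and can be gripped across from above between 15 and 60 mm from the pivot on the nose side (then the nose cone, 25 mm). Its view at the pads is about 50 mm across.
- tweezers: sprung test tweezers, 70 g, lying flat: a black meter head with display (50 x 36 x 20 mm, x = -114 to -64 mm) and two arms to +x that close along y. Origin: on the underside, midway between the finger pads. Grey ribbed finger pads (36 mm along x, centred at x = 0, 0 to 20 mm above the underside): 46 mm over their outer faces when free (tip gap 32 mm), 38 mm and parallel at a tip gap of 16 mm.
- tip_left (a point): end of the steel tip of the tweezers' +y arm, 3.5 mm above the tweezers' underside; axes follow the arm
- tip_right (a point): end of the steel tip of the tweezers' -y arm, 3.5 mm above the tweezers' underside; axes follow the arm
- multimeter: hand-held multimeter lying on its back, 91 x 175 x 46 mm; origin: centre of its underside. Leave it alone.
- screwdriver: small screwdriver lying on the bench, 160 mm long; leave it alone
- parts_tray: grey open tray with six compartments, 80 x 110 x 28 mm; origin: centre of its underside. Leave it alone.
- tweezer_left (a joint): inward swing of the tweezers' +y arm, rad: 0 free, 0.057 at a tip gap of 16 mm. Hinge in the head at x = -70 mm, y = +10 mm; the tip is at x = +70 mm, so the tip gap changes twice as much as the width over the finger pads. Squeeze needed at the pads: about 2 N to start, 6 N at 16 mm, 10 N when the tips meet; centre of mass about 20 mm behind the finger pads' middle.
- tweezer_right (a joint): the same for the -y arm, hinged at x = -70 mm, y = -10 mm; both arms swing alike when squeezed
Mind the look-alikes: they are no part of the job. What is shaped like the tweezers but turquoise is not meant. What is shaped like the scope_stand but white is not meant.

How it is judged:
By the outcome, as a careful person would: the job done as asked, in the order asked, and still so for the second after the job is handed in, while the arm keeps its last pose, push and grip.
It also fails if it takes over 58 s, if anything falls off the work surface, if the arm or the gripper's body presses on something with over 40 N, if the wrist force passes 120 N, or if a joint passes its speed limit or range.

## Robot

A 7-joint arm with a two-finger parallel gripper is mounted at the origin on the work surface. World frame = base frame: x ahead of the robot, y to its left, z up, the work surface at z = 0. Lengths are in mm, angles in rad, forces in N, time in s.
With the tool pointing down it reaches from about 400 to 900 mm from the base axis. Payload 5.5 kg.
Tool frame: the origin (TCP) lies between the finger pads; the fingertips stand 25 mm ahead of it and the grasp point (between the pads) lies 6 mm ahead of it; z points along the fingers, y is the line along which they close (so a half turn about z gives the same grasp; the last joint's range is limited). The gripper opens to 85 mm and grips with 20 to 120 N. Pads are 22 mm wide; open, the fingers measure 114 mm over their backs; the gripper's body (76 mm by 85 mm) begins 54 mm behind the grasp point. The pads swing forward as they close: fully open they stand 13 mm farther back than shut.
Start: joints at [1.398, 0.501, -0.427, 1.55, 0.221, 1.138, -0.21], TCP at [274.42, -589.231, 221.51] pointing down, gripper open.
Joint ranges: [-2.88, 2.88], [-0.31, 2.03], [-1.54, 1.56], [0.2, 2.42], [-1.41, 4.55], [0.19, 2.02], [-2.57, 2.57]. Speed limits (rad/s): [2.57, 2.57, 3.14, 3.14, 3.14, 3.14, 3.14].

## Interface

Orientations are given as a unit quaternion [x, y, z, w].
In Python, from workcell import get_obs, cams, workorder gives the robot as it stands. The module is installed in compiled form; this text tells all that it offers.
- The arm moves only by the shell command python3 -m crank 'ROWS' [OPENING] [FORCE]. ROWS is a JSON object of lists of equal length, an entry for each row: "slide": the shift along the tool's x, y, z scaled (see below), a list of three; "turn": the turn, a rotation vector about the tool's x, y, z scaled (see below), a list of three. In form: {"slide": [[x, y, z], ...], "turn": [[ax, ay, az], ...]}. A call has 1 to 12 rows; each row is the pose to reach, as a shift and turn from the pose commanded when the call began, along the tool's axes at that moment, turning the shorter way round; what a row does not reach only later rows make up. The controller multiplies each number of a shift by 0.15 m and each number of a turn by 180 degrees. A row lasts 1/10 s, in which the tool goes at most 50 mm and 8.59 degrees, less where a joint would pass 70% of its speed; a pose out of reach is approached as far as the arm can. A call with a number of a shift or a turn outside -1 to 1 is refused whole. A call with a gripper value outside its range is refused whole. OPENING is the opening, from 0 (shut) to 1 (fully open), set as the call begins (- or left out, the last holds). The fingers move at their own pace and stop on an object; FORCE is the grip in N (left out, the last holds). Time passes only in rows, so rows that repeat a pose let the fingers close. It gives the time, the measured TCP pose, the force, the opening and the grip force at its end, in the units of the state.
- get_obs(): the state, without advancing time (a new reading comes with each control period).
- cams.grab_frame(name): name is "scene" or "top" or "wrist"; returns a dict with "color" (400x640x3 uint8, red, green, blue), "range_z" (400x640 float32, mm along the optical axis (not along the pixel's ray), 0 where there is no reading), "K" (3x3 intrinsics, pixels), "k1" (the pictures are not rectified: a ray, as slopes to the right and down, at radius r is drawn at 1 + k1 r^2 times it, then the intrinsics apply), "cam_to_world" (4x4, takes a point from camera to world coordinates). Camera axes: x right, y down, z forward; pixel columns grow to the right and rows downward; lengths in mm; the calibration is good to about 2 mm. A picture is of the moment at which its call begins.
- workorder.job_done(): hands the job in; it is judged then, once.
The state is a dict: "t": time; "joints": joint angles; "joint_vel": joint speeds; "joint_efforts": joint torques, N m; "position": TCP position; "orientation": TCP orientation; "ft_force": force on the tool from outside, world axes, zero at the start; "ft_torque": the same for the moment, N m; "finger_gap": finger opening in mm; "grip_force": force on a finger pad.
Only numpy, scipy, OpenCV 4.12 (cv2) and the standard library are available. Lean on these libraries where they do the work, as an engineer would, in place of code of your own. Each camera call takes 0.05 s, during which the arm holds its last target. There are 200 camera calls.

## Working session

There is one attempt and no reset: what is moved stays moved. The work goes in short steps, Python scripts to look and compute and a shell command to move; the robot and the scene stay as the last step left them, time stands still between calls to the robot, and variables do not carry over. Pictures are saved under pics/ and viewed, at most 11 in all, crops included, and the job is handed in when it is done.

```bash
mkdir -p pics; cat > h.py <<'E'
import numpy as np, cv2
from scipy.spatial.transform import Rotation as R
from workcell import get_obs, cams
def grab(n):
    f=cams.grab_frame(n); np.savez(f'{n}.npz',**{k:f[k] for k in f}); return f
def load(n): return dict(np.load(f'{n}.npz'))
def ray(f,u,v):
    K=f['K'];k1=float(f['k1']); d=np.array([(u-K[0,2])/K[0,0],(v-K[1,2])/K[1,1]]); s=d.copy()
    for _ in range(20): s=d/(1+k1*(s@s))
    T=f['cam_to_world']; return T[:3,3], T[:3,:3]@np.r_[s,1]
def onplane(f,u,v,z):
    o,d=ray(f,u,v); return o+d*(z-o[2])/d[2]
def pt(f,u,v):
    o,d=ray(f,u,v); return o+d*float(f['range_z'][int(round(v)),int(round(u))])
def proj(f,p):
    T=f['cam_to_world']; c=T[:3,:3].T@(np.asarray(p)-T[:3,3]); s=c[:2]/c[2]; s=s*(1+float(f['k1'])*(s@s)); return f['K'][:2,:2]@s+f['K'][:2,2]
def cloud(f):
    h,w=f['range_z'].shape; u,v=np.meshgrid(np.arange(w),np.arange(h)); K=f['K']
    d=np.stack([(u-K[0,2])/K[0,0],(v-K[1,2])/K[1,1]],-1); s=d.copy()
    for _ in range(20): s=d/(1+float(f['k1'])*(s**2).sum(-1,keepdims=True))
    T=f['cam_to_world']; P=np.concatenate([s,np.ones((h,w,1))],-1)*f['range_z'][...,None]
    return P@T[:3,:3].T+T[:3,3]
def save(f,n): cv2.imwrite(f'pics/{n}.png',f['color'][...,::-1])
E
python3 - <<'E'
from h import *
for n in('scene','top'):
    f=grab(n); save(f,n+'0'); print(n,f['cam_to_world'].round(2).tolist(),f['K'].tolist(),f['k1'])
o=get_obs(); print(o)
E
```

```text
scene [[0.65, 0.63, -0.42, 968.82], [0.76, -0.55, 0.35, -447.06], [-0.01, -0.54, -0.84, 1024.16], [0.0, 0.0, 0.0, 1.0]] [[442.33388430436554, 0.0, 324.94577103648925], [0.0, 442.33388430436554, 207.72704090874936], [0.0, 0.0, 1.0]] -0.09157359882191453
top [[0.0, -0.99, 0.15, 312.07], [-1.0, 0.0, 0.02, -75.73], [-0.02, -0.15, -0.99, 1417.06], [0.0, 0.0, 0.0, 1.0]] [[495.88176175198237, 0.0, 325.70968792709704], [0.0, 495.88176175198237, 203.31934938624508], [0.0, 0.0, 1.0]] -0.1573044306592941
{'t': 0.1, 'joints': array([ 1.39821818,  0.50174001, -0.42682883,  1.55135821,  0.22078337,
        1.138292  , -0.21027003]), 'joint_vel': array([-0.00034244, -0.00270941, -0.00128393, -0.00323047, -0.00012484,
       -0.00058418, -0.00098157]), 'joint_efforts': array([-1.17249353e-02, -5.70813453e+01, -5.83845913e+00, -2.81750125e+01,
        1.06020956e-02,  5.68342017e-03, -2.92265395e-05]), 'position': array([ 274.0854097 , -588.67471803,  220.56847857]), 'orientation': array([ 9.76345564e-01,  2.16214195e-01, -1.48331913e-04, -8.60432011e-04]), 'ft_force': array([-0.12637755,  0.06211939,  0.8257109 ]), 'ft_torque': array([-0.01996798, -0.01996269,  0.0278955 ]), 'grip_force': 0.0, 'finger_gap': 85.35531134998044}
```

View pics/top0.png

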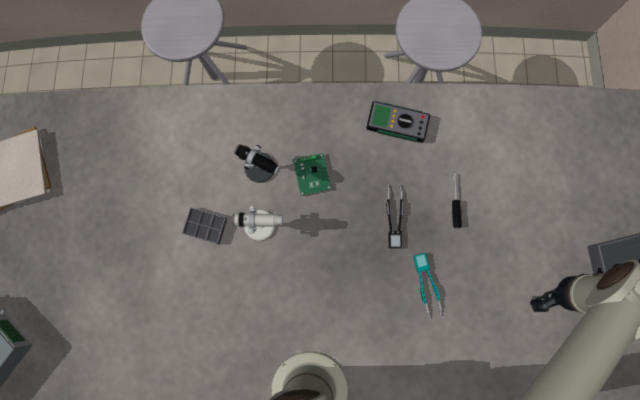

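View pics/scene0.png

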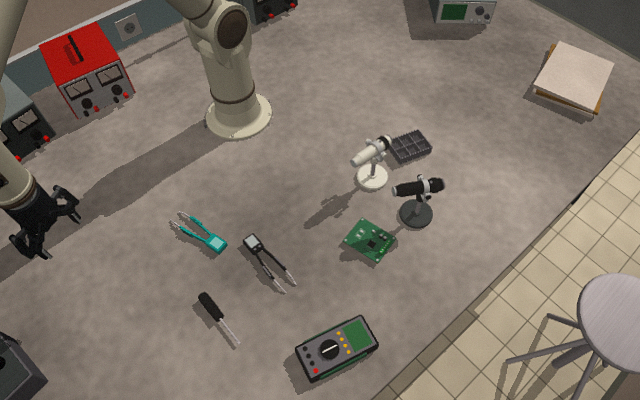

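Candidates in the top view:
- Tweezers: black (395,215) or turquoise (427,285). I choose the black one.
- Microscope: black (258,160) or white (260,222). I choose the black one.
- Board: only the green one (313,174). The tray (205,226), meter (398,121) and screwdriver (457,200) are to be left alone.

I'll check these choices in one crop.

```bash
python3 - <<'E'
from h import *
f=load('top'); c=f['color'][...,::-1]
a=cv2.resize(c[130:205,228:338],None,fx=5,fy=5,interpolation=cv2.INTER_CUBIC)
b=cv2.resize(c[180:255,375:420],None,fx=5,fy=5,interpolation=cv2.INTER_CUBIC)
cv2.imwrite('pics/crop1.png',np.hstack([a,b]))
hsv=cv2.cvtColor(f['color'],cv2.COLOR_RGB2HSV)
m=cv2.inRange(hsv,(60,100,40),(85,255,200)); m[:140]=0;m[210:]=0;m[:,:280]=0;m[:,345:]=0
m=cv2.morphologyEx(m,cv2.MORPH_CLOSE,np.ones((5,5)))
cn=max(cv2.findContours(m,0,2)[0],key=cv2.contourArea)
box=cv2.boxPoints(cv2.minAreaRect(cn)); w=np.array([onplane(f,*p,14) for p in box]); print(box,w.round(1).tolist(),w.mean(0))
P=cloud(f)
# scope: points higher than 60
q=P[135:190,228:290].reshape(-1,3); q=q[(q[:,2]>125)]
print(len(q),q.min(0),q.max(0)); 
for p in q[np.argsort(q[:,0])][::6]: print(p.round(0),end=' ')
s=load('scene'); Q=cloud(s)
E
```

```text
[[293.41174 159.35297]
 [322.31763 152.92944]
 [330.24707 188.61179]
 [301.3412  195.03531]] [[655.7, 50.0, 14.0], [674.6, -34.2, 14.0], [568.9, -57.3, 14.0], [550.3, 25.7, 14.0]] [612.37098493  -3.94948914  14.        ]
672 [312.06681359 -75.7337304  125.08246792] [ 670.87808627  200.69027458 1417.05546433]
[ 312.  -76. 1417.] [ 312.  -76. 1417.] [ 312.  -76. 1417.] [589.  85. 135.] [591.  95. 138.] [592. 107. 133.] [593.  90. 141.] [595.  89. 146.] [596. 108. 141.] [597.  82. 136.] [598.  97. 145.] [598.  90. 143.] [599. 107. 150.] [600.  97. 147.] [601. 111. 144.] [602. 161. 129.] [602.  89. 149.] [603. 118. 147.] [603. 100. 144.] [604.  82. 140.] [605. 125. 137.] [606. 155. 135.] [606.  97. 144.] [607. 161. 132.] [607.  99. 151.] [608. 160. 139.] [608. 163. 137.] [609. 166. 135.] [609.  87. 142.] [610. 107. 150.] [610. 157. 127.] [611. 118. 148.] [612. 158. 134.] [612. 156. 132.] [613.  85. 138.] [613. 132. 149.] [614. 166. 136.] [614.  90. 143.] [615. 130. 141.] [616. 144. 139.] [616. 152. 137.] [617. 132. 146.] [617. 127. 143.] [618. 167. 131.] [619. 121. 149.] [619. 135. 147.]
[... 422 characters left out ...]
1.] [635. 187. 128.] [636. 143. 146.] [637. 181. 144.] [637. 171. 142.] [638. 156. 151.] [639. 143. 146.] [639. 176. 145.] [640. 131. 140.] [641. 172. 139.] [641. 180. 139.] [642. 144. 144.] [643. 182. 142.] [643. 156. 150.] [644. 141. 145.] [645. 171. 145.] [645. 179. 143.] [646. 193. 140.] [647. 197. 137.] [648. 135. 132.] [648. 136. 141.] [649. 188. 141.] [650. 197. 136.] [650. 158. 144.] [651. 190. 142.] [651. 166. 140.] [652. 176. 147.] [653. 193. 145.] [654. 158. 140.] [655. 173. 148.] [656. 171. 145.] [656. 185. 143.] [657. 194. 139.] [658. 184. 148.] [659. 164. 142.] [660. 191. 140.] [661. 189. 137.] [662. 172. 142.] [663. 189. 140.] [664. 130. 133.] [666. 186. 138.] [667. 136. 133.]
```

View pics/crop1.png

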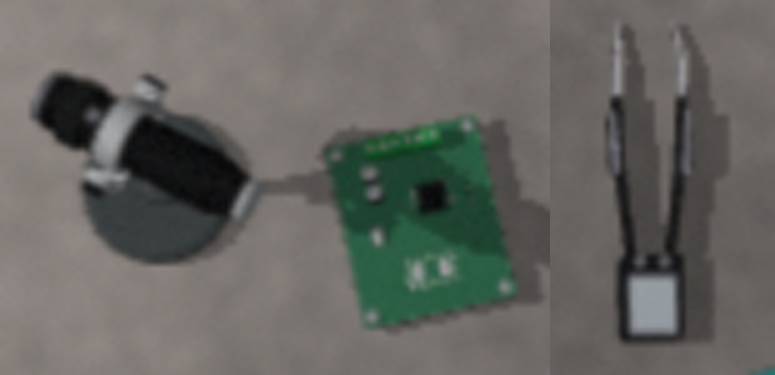

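The crop confirms the choices: black tweezers with grey pads at px (387,208) and (402,208) and tips at (389,185) and (400,186); black microscope with its nose at (277,169); bare pads near (315,184).

```bash
cat >> h.py <<'E'
def plan(pos,xd=None,Rt=None):
    "slide/turn numbers from the measured pose; y axis of tool along closing dir"
    o=get_obs(); R0=R.from_quat(o['orientation'])
    if Rt is None: Rt=R0
    d=R0.inv().apply(np.asarray(pos)-o['position'])/150; t=(R0.inv()*Rt).as_rotvec()/np.pi
    print('slide',d.round(4).tolist(),'turn',t.round(4).tolist(),'t',round(o['t'],2)); return d,t
def down(cl):
    "tool pointing down with closing dir cl (xy), pick the nearer half turn"
    y=np.r_[np.asarray(cl,float)/np.hypot(*cl),0]; z=np.array([0,0,-1.]); c=[]
    R0=R.from_quat(get_obs()['orientation'])
    for s in(1,-1): c.append(R.from_matrix(np.column_stack([np.cross(s*y,z),s*y,z])))
    return min(c,key=lambda r:(R0.inv()*r).magnitude())
E
python3 - <<'E'
from h import *
f=load('top')
for n,u,v,z in(('tipL',388.6,185,3.5),('tipR',400.4,185.6,3.5),('padL',387.4,208,10),('padR',402,208,10),('head',395,241,20),('pads',314.6,184,14),('whitenose',283,220,130),('whitefoot',260,225,5),('foot',260.5,166,8)): print(n,onplane(f,u,v,z).round(1))
w=grab('wrist'); o=get_obs(); R0=R.from_quat(o['orientation']).as_matrix(); T=w['cam_to_world']
print('cam in tool',(R0.T@(T[:3,3]-o['position'])).round(1),(R0.T@T[:3,:3]).round(3).tolist(),w['K'][0,0],w['k1'])
print('tool y',R0[:,1])
Rt=down((0.83,-0.55)); print(Rt.as_matrix().round(2).tolist())
plan((560,60,330),Rt=Rt)
E
```

```text
tipL [ 581.2 -226.5    3.5]
tipR [ 579.4 -260.8    3.5]
padL [ 512.9 -221.2   10. ]
padR [ 512.8 -263.2   10. ]
head [ 417.4 -240.2   20. ]
pads [582.5 -12.2  14. ]
whitenose [464.3  64.9 130. ]
whitefoot [464.6 145.    5. ]
foot [637.8 147.    8. ]
cam in tool [  80.8    0.5 -152.3] [[-0.001, -0.95, -0.313], [1.0, -0.001, -0.001], [0.001, -0.313, 0.95]] 317.6309286917531 -0.03425435356494414
tool y [ 0.42215045 -0.90652457 -0.0014843 ]
[[0.55, 0.83, 0.0], [0.83, -0.55, 0.0], [0.0, 0.0, -1.0]]
slide [3.5534, -3.1175, -0.7239] turn [-0.0005, -0.0002, -0.175] t 0.15
```

```bash
python3 -m crank '{"slide":[[0.9,-0.8,-0.2],[0.9,-0.8,-0.2],[0.9,-0.8,-0.2],[0.9,-0.8,-0.2]],"turn":[[0,0,0],[0,0,0],[0,0,0],[0,0,0]]}' 1 40 && python3 -m crank '{"slide":[[0.9,-0.8,-0.2],[0.9,-0.8,-0.2],[0.9,-0.8,-0.2],[0.9,-0.8,-0.2]],"turn":[[0,0,0],[0,0,0],[0,0,0],[0,0,0]]}' && python3 -m crank '{"slide":[[0.9,-0.8,0],[0.9,-0.8,0],[0.9,-0.8,0],[0.9,-0.8,0],[0.9,-0.8,0]],"turn":[[0,0,0],[0,0,0],[0,0,0],[0,0,0],[0,0,0]]}'; python3 -c "
from h import *
Rt=down((0.83,-0.55)); plan((610,90,265),Rt=Rt)"
```

```text
t: 0.55
position: [348.0, -419.6, 251.9]
orientation: [0.976, 0.218, 0.0, -0.0]
ft_force: [1.1, -1.5, 0.5]
finger_gap: 85.0
grip_force: 0.0
t: 0.95
position: [419.2, -253.8, 282.2]
orientation: [0.976, 0.218, 0.0, 0.0]
ft_force: [2.2, -0.9, -0.0]
finger_gap: 85.4
grip_force: 0.0
t: 1.45
position: [491.0, -86.0, 281.9]
orientation: [0.975, 0.221, 0.001, -0.001]
ft_force: [-0.2, 0.5, -0.9]
finger_gap: 85.6
grip_force: 0.0
slide [1.2208, -0.7177, 0.1161] turn [-0.0002, -0.0008, -0.1722] t 1.45
```

```bash
python3 -m crank '{"slide":[[1,-0.6,0.1],[1,-0.6,0.1],[1,-0.6,0.1],[1,-0.6,0.1],[1,-0.6,0.1],[1,-0.6,0.1]],"turn":[[0,0,-0.17],[0,0,-0.17],[0,0,-0.17],[0,0,-0.17],[0,0,-0.17],[0,0,-0.17]]}'; python3 -c "
from h import *
f=grab('wrist'); save(f,'w1')"
```

```text
t: 2.05
position: [587.1, 52.4, 265.7]
orientation: [0.885, 0.466, -0.001, -0.0]
ft_force: [-0.5, -0.3, 0.0]
finger_gap: 85.6
grip_force: 0.0
```

View pics/w1.png

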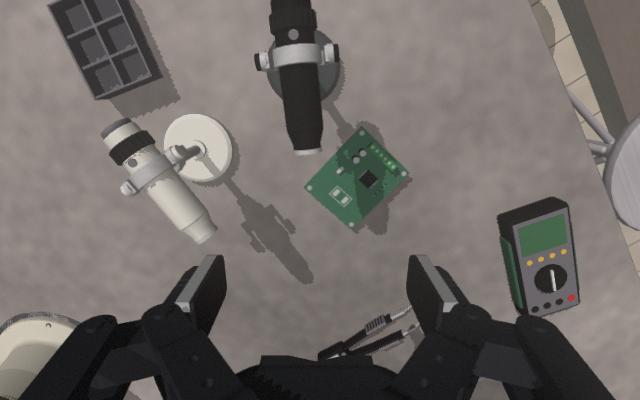

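The wrist picture shows the black barrel from (294,10) to its nose at (308,152), its knobs at (262,62) and (337,52), and the bare pads around (340,196).

```bash
cat >> h.py <<'E'
from scipy.optimize import least_squares
def cyl(q,d0,r=16.5,n=3):
    c=q.mean(0)-[0,0,12]; d0=np.asarray(d0,float)/np.linalg.norm(d0)
    a=np.cross(d0,[0,0,1]);a/=np.linalg.norm(a); b=np.cross(a,d0)
    def g(p):
        d=d0+p[2]*a+p[3]*b; d/=np.linalg.norm(d); o=c+p[0]*a+p[1]*b; return o,d
    def res(p):
        o,d=g(p); return np.linalg.norm(np.cross(q-o,d),axis=1)-r
    s=least_squares(res,[0,0,0,0],loss='soft_l1',f_scale=1.); o,d=g(s.x); return o,d,np.median(abs(s.fun))
E
python3 - <<'E'
from h import *
f=load('wrist'); P=cloud(f); g=f['color'].max(2).astype(int)
m=np.zeros(g.shape,bool); m[78:122,270:330]=True
m&=(P[...,2]>118)&(P[...,2]<165); q=P[m]; print(len(q),q.mean(0))
o,d,e=cyl(q,(-.5,-.85,0)); print('axis',o.round(1),d.round(4),e,'swivel dir',np.arctan2(d[1],d[0]),'tilt',np.arcsin(-d[2]))
for u,v in((262,62),(337,52)): print('knob',onplane(f,u,v,130).round(1),pt(f,u,v).round(1))
k=(onplane(f,262,62,130)+onplane(f,337,52,130))/2
o2=o+d*((k-o)@d); print('pivot~',o2.round(1),'lens end at',((onplane(f,309,152,130)-o2)@d).round(1))
# pads
hsv=cv2.cvtColor(f['color'],cv2.COLOR_RGB2HSV)
w=((hsv[...,1]<70)&(hsv[...,2]>120)).astype(np.uint8); w[:180]=0;w[212:]=0;w[:,:322]=0;w[:,362:]=0
n,l,st,ce=cv2.connectedComponentsWithStats(w)
for i in range(1,n):
    if st[i,4]>4: print(ce[i].round(1),st[i,4],onplane(f,*ce[i],14).round(1))
gm=cv2.inRange(hsv,(55,80,30),(90,255,220)); gm[:110]=0;gm[240:]=0;gm[:,:290]=0;gm[:,420:]=0
gm=cv2.morphologyEx(gm,cv2.MORPH_CLOSE,np.ones((9,9)))
cn=max(cv2.findContours(gm,0,2)[0],key=cv2.contourArea); cw=np.array([onplane(f,*p[0],14)[:2] for p in cn],np.float32)
r=cv2.minAreaRect(cw);print(r,cv2.boxPoints(r).round(1).tolist())
E
```

```text
1636 [619.10166771 119.62176051 145.20238499]
axis [618.9 119.7 131.7] [-0.476  -0.8775  0.0581] 0.3760799745295298 swivel dir -2.0678657576454937 tilt -0.05811607789395061
knob [608.6 163.5 130. ] [609.3 162.1 138.8]
knob [665. 134. 130.] [664.2 133.7 137.2]
pivot~ [635.1 149.6 129.7] lens end at 80.9
[339.9 195.7] 177 [583.  -10.3  14. ]
[324.5 209.2] 30 [555.1 -14.7  14. ]
((612.3322143554688, -3.6970252990722656), (106.8172378540039, 87.46797180175781), 12.888774871826172) [[550.5, 27.0], [570.0, -58.20000076293945], [674.2000122070312, -34.400001525878906], [654.5999755859375, 50.79999923706055]]
```

```bash
cat > sc.py <<'E'
from h import *
PIV=np.array([635.1,149.6,130.]); PAD=np.array([583.,-10.3,14.])
def tool(sw,ti,L=45,back=6):
    "sw: heading of the nose (rad), ti: tilt -> TCP pos and R with tool x toward rear"
    d=np.array([np.cos(ti)*np.cos(sw),np.cos(ti)*np.sin(sw),-np.sin(ti)])
    x=-d; y=np.array([-np.sin(sw),np.cos(sw),0]); z=np.cross(x,y)
    if z[2]>0: y=-y; z=-z
    return PIV+d*L-z*back, R.from_matrix(np.column_stack([x,y,z]))
E
python3 - <<'E'
from sc import *
p,r=tool(-2.068,-.058,back=100); print(p,r.as_matrix().round(2).tolist()); plan(p,Rt=r)
E
```

```text
[616.43733027 115.20999457 232.44038405] [[0.48, 0.88, -0.03], [0.88, -0.48, -0.05], [-0.06, -0.0, -1.0]]
slide [0.4624, -0.0806, 0.2223] turn [-0.0012, -0.0179, -0.0338] t 2.1
```

```bash
python3 -m crank '{"slide":[[0.462,-0.081,0.222],[0.462,-0.081,0.222],[0.462,-0.081,0.222],[0.462,-0.081,0.222]],"turn":[[0,-0.018,-0.034],[0,-0.018,-0.034],[0,-0.018,-0.034],[0,-0.018,-0.034]]}'; python3 -c "
from sc import *
p,r=tool(-2.068,-.058); plan(p,Rt=r)"
```

```text
t: 2.5
position: [616.4, 115.3, 232.9]
orientation: [0.859, 0.512, -0.026, 0.014]
ft_force: [0.3, -0.7, 0.3]
finger_gap: 85.6
grip_force: 0.0
slide [-0.0001, 0.0024, 0.6299] turn [-0.001, 0.0, 0.0005] t 2.5
```

Descend, then close on the barrel.

```bash
python3 -m crank '{"slide":[[0,0.002,0.2],[0,0.002,0.4],[0,0.002,0.55],[0,0.002,0.63],[0,0.002,0.63]],"turn":[[0,0,0],[0,0,0],[0,0,0],[0,0,0],[0,0,0]]}' && python3 -m crank '{"slide":[[0,0,0],[0,0,0],[0,0,0],[0,0,0],[0,0,0],[0,0,0],[0,0,0],[0,0,0]],"turn":[[0,0,0],[0,0,0],[0,0,0],[0,0,0],[0,0,0],[0,0,0],[0,0,0],[0,0,0]]}' 0 35; python3 -c "
from sc import *
T=np.arctan2(*(PAD-PIV)[1::-1]); ti=np.arctan2(116,np.hypot(*(PAD-PIV)[:2])); print(T,ti)
for s in np.linspace(.125,1,8):
  p,r=tool(-2.068+s*(T+2.068),-.058+s*(ti+.058)); plan(p,Rt=r)"
```

```text
t: 3.0
position: [613.5, 109.4, 137.9]
orientation: [0.859, 0.511, -0.026, 0.013]
ft_force: [0.3, -0.1, 0.4]
finger_gap: 85.2
grip_force: 0.0
t: 3.8
position: [614.4, 112.6, 139.1]
orientation: [0.858, 0.513, -0.025, 0.013]
ft_force: [-0.2, 0.0, 3.4]
finger_gap: -0.2
grip_force: 1.2
-1.8857775223897908 0.6038221989987864
slide [-0.0163, 0.0107, 0.0293] turn [-0.001, 0.0257, -0.0062] t 3.8
slide [-0.0164, 0.0177, 0.0543] turn [-0.0005, 0.052, -0.0135] t 3.8
slide [-0.0142, 0.0246, 0.0792] turn [0.0005, 0.0783, -0.0208] t 3.8
slide [-0.0098, 0.0313, 0.1039] turn [0.0022, 0.1046, -0.028] t 3.8
slide [-0.0033, 0.0377, 0.1281] turn [0.0044, 0.1309, -0.0352] t 3.8
slide [0.0054, 0.0436, 0.1518] turn [0.0073, 0.1571, -0.0423] t 3.8
slide [0.016, 0.0488, 0.1748] turn [0.0108, 0.1833, -0.0493] t 3.8
slide [0.0286, 0.0533, 0.1969] turn [0.0148, 0.2094, -0.0561] t 3.8
```

```bash
python3 -c "
from h import *
f=grab('wrist'); a=f['color'][...,::-1]; s=grab('scene'); b=s['color'][150:270,340:480,::-1]
b=cv2.resize(b,(467,400),interpolation=cv2.INTER_CUBIC); im=np.hstack([a,b]); cv2.imwrite('pics/w2.png',cv2.resize(im,(800,289),interpolation=cv2.INTER_AREA))"
```

```text
(no output)
```

View pics/w2.png

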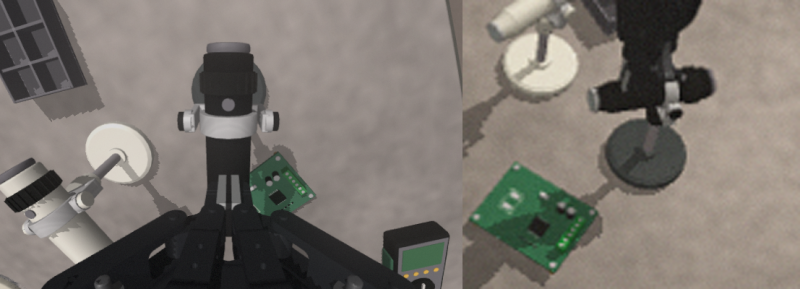

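The fingers shut above the barrel, around (230,190), and pushed it nose-down. I'll raise, open, re-measure and grip deeper.

```bash
python3 -m crank '{"slide":[[0,0,-0.2],[0,0,-0.4],[0,0,-0.6],[0,0,-0.7],[0,0,-0.7],[0,0,-0.7]],"turn":[[0,0,0],[0,0,0],[0,0,0],[0,0,0],[0,0,0],[0,0,0]]}' 1; cat > fit.py <<'E'
from sc import *
def fitscope(d0):
    f=grab('wrist'); P=cloud(f); v=np.array(d0,float)
    for _ in range(2):
        t=(P-PIV)@v; rad=np.linalg.norm(np.cross(P-PIV,v),axis=2)
        m=(t>15)&(t<52)&(rad<22)&(rad>10); q=P[m]; o,d,e=cyl(q,v); v=d
    o2=o+d*((PIV-o)@d); sw=np.arctan2(d[1],d[0]); ti=np.arcsin(-d[2])
    n=(PAD-o2)@d; print('n',m.sum(),'axis near pivot',o2.round(1),'heading',sw.round(4),'tilt',ti.round(4),'err',round(float(e),2),'miss at pads',(o2+d*n-PAD).round(1), 'board hit',(o2+d*(14-o2[2])/d[2]).round(1))
    return sw,ti
E
python3 -c "
from fit import *
sw,ti=fitscope((-.46,-.82,-.34))
p,r=tool(sw,ti,back=90); plan(p,Rt=r)"
```

```text
t: 4.5
position: [616.8, 116.9, 242.5]
orientation: [0.858, 0.512, -0.026, 0.013]
ft_force: [0.4, 0.2, -0.8]
finger_gap: 84.8
grip_force: 0.0
n 1646 axis near pivot [635.  149.6 129.6] heading -2.0658 tilt -0.054 err 0.35 miss at pads [-23.4  20.2 124.2] board hit [1650.6 2031.1   14. ]
slide [-0.0072, 0.0057, 0.1311] turn [-0.0015, 0.0014, 0.0003] t 4.55
```

```bash
python3 -c "
from h import *
f=load('wrist'); P=cloud(f); o=get_obs(); R0=R.from_quat(o['orientation']).as_matrix(); q=((P-o['position'])@R0).reshape(-1,3)
m=(abs(q[:,0])<30)&(abs(q[:,1])>25)&(abs(q[:,1])<70)&(abs(q[:,2])<60); q=q[m]; print(len(q))
for lo in range(-60,40,8):
  a=q[(q[:,2]>=lo)&(q[:,2]<lo+8)]
  if len(a)>5: print(lo,len(a),a.min(0).round(0),a.max(0).round(0))
s=load('scene'); P=cloud(s).reshape(-1,3); c=np.array([614.4,112.6]); m=(np.hypot(*(P[:,:2]-c).T)<45)&(P[:,2]>30)&(P[:,2]<230); a=P[m]
d=np.array([-.476,-.8775]); t=(a[:,:2]-[635,149.6])@d
for z in range(90,230,10):
  k=(a[:,2]>=z)&(a[:,2]<z+10)
  if k.sum()>2: print(z,k.sum(),t[k].min().round(),t[k].max().round())
"
```

```text
5076
-60 1308 [-11. -55. -60.] [ 13.  57. -52.]
-52 1366 [-11. -55. -52.] [ 12.  57. -44.]
-44 1192 [-11. -55. -44.] [ 12.  57. -36.]
-36 930 [-11. -55. -36.] [ 12.  57. -28.]
-28 280 [-11. -49. -28.] [ 11.  50. -23.]
90 19 3.0 13.0
100 19 0.0 11.0
110 3 4.0 6.0
120 28 3.0 81.0
130 99 3.0 81.0
140 206 -1.0 80.0
150 27 -1.0 66.0
160 26 34.0 53.0
170 22 43.0 52.0
180 12 45.0 52.0
190 28 30.0 53.0
200 62 28.0 52.0
210 55 28.0 55.0
220 41 45.0 55.0
```

Depth shows that the fingertips really sit 10–23 mm behind the reported TCP, about 35 mm short of the description. I'll use that: the grasp point is about 30 mm behind the TCP.

```bash
python3 -c "
from sc import *
p,r=tool(-2.067,-.056,back=-30); plan(p,Rt=r)"
```

```text
slide [-0.0041, 0.009, 0.9305] turn [-0.0015, 0.0008, 0.0007] t 4.55
```

```bash
python3 -m crank '{"slide":[[0,0.009,0.25],[0,0.009,0.5],[0,0.009,0.65],[-0.004,0.009,0.75],[-0.004,0.009,0.85],[-0.004,0.009,0.93],[-0.004,0.009,0.93]],"turn":[[0,0,0],[0,0,0],[0,0,0],[0,0,0],[0,0,0],[0,0,0],[0,0,0]]}' && python3 -m crank '{"slide":[[0,0,0],[0,0,0],[0,0,0],[0,0,0],[0,0,0],[0,0,0]],"turn":[[0,0,0],[0,0,0],[0,0,0],[0,0,0],[0,0,0],[0,0,0]]}' 0 35; python3 -c "
from sc import *
T=np.arctan2(*(PAD-PIV)[1::-1]); ti=np.arctan2(116,np.hypot(*(PAD-PIV)[:2])); print(T,ti)
for s in np.linspace(.1,1,10):
  p,r=tool(-2.067+s*(T+2.067),-.056+s*(ti+.056),back=-30); plan(p,Rt=r)"
```

```text
t: 5.25
position: [613.2, 109.1, 102.8]
orientation: [0.858, 0.513, -0.026, 0.013]
ft_force: [-0.5, 0.4, -0.8]
finger_gap: 85.6
grip_force: 0.0
t: 5.85
position: [613.8, 109.7, 105.1]
orientation: [0.858, 0.513, -0.025, 0.013]
ft_force: [-3.6, -0.1, 4.6]
finger_gap: 32.2
grip_force: 34.3
-1.8857775223897908 0.6038221989987864
slide [0.0054, 0.0037, 0.0367] turn [-0.0011, 0.0212, -0.005] t 5.85
slide [0.0206, 0.0087, 0.0551] turn [-0.0009, 0.0422, -0.0108] t 5.85
slide [0.037, 0.0131, 0.0724] turn [-0.0003, 0.0632, -0.0166] t 5.85
slide [0.0547, 0.0169, 0.0886] turn [0.0007, 0.0841, -0.0224] t 5.85
slide [0.0734, 0.0199, 0.1037] turn [0.0021, 0.1051, -0.0281] t 5.85
slide [0.0931, 0.0223, 0.1174] turn [0.0038, 0.1261, -0.0338] t 5.85
slide [0.1136, 0.0238, 0.1299] turn [0.006, 0.147, -0.0395] t 5.85
slide [0.1349, 0.0244, 0.141] turn [0.0085, 0.1679, -0.0451] t 5.85
slide [0.1568, 0.0243, 0.1508] turn [0.0114, 0.1887, -0.0506] t 5.85
slide [0.1792, 0.0232, 0.159] turn [0.0147, 0.2096, -0.056] t 5.85
```

```bash
python3 -m crank '{"slide":[[0.014,0.005,0.020],[0.030,0.010,0.038],[0.046,0.014,0.055],[0.064,0.018,0.072],[0.082,0.021,0.087],[0.102,0.023,0.100],[0.123,0.025,0.113],[0.144,0.025,0.124],[0.166,0.025,0.134],[0.188,0.024,0.142],[0.188,0.024,0.142],[0.188,0.024,0.142]],"turn":[[0,0.021,-0.005],[0,0.042,-0.011],[0,0.063,-0.017],[0.001,0.084,-0.022],[0.002,0.105,-0.028],[0.004,0.126,-0.034],[0.006,0.147,-0.040],[0.0085,0.168,-0.045],[0.011,0.189,-0.051],[0.015,0.210,-0.056],[0.015,0.210,-0.056],[0.015,0.210,-0.056]]}'; python3 -c "
from fit import *
fitscope((-.255,-.782,-.568)); p,r=tool(-1.8858,.6038,back=-30); plan(p,Rt=r)"
```

```text
t: 7.05
position: [628.5, 131.2, 80.5]
orientation: [0.773, 0.56, 0.24, -0.176]
ft_force: [-5.6, -1.8, 0.6]
finger_gap: 31.8
grip_force: 34.6
n 6348 axis near pivot [634.9 150.  129.6] heading -1.876 tilt 0.6637 err 0.36 miss at pads [  3.6   7.1 -10. ] board hit [590.5   9.   14. ]
slide [-0.0054, 0.0036, 0.0026] turn [-0.0009, -0.0001, -0.0004] t 7.1
```

```bash
python3 -m crank '{"slide":[[0,0,0],[0,0,0],[0,0,0],[0,0,0],[0,0,-0.2],[0,0,-0.4],[0,0,-0.6],[0,0,-0.8],[0,0,-0.95],[0,0,-0.95],[0,0,-0.95]],"turn":[[0,0,0],[0,0,0],[0,0,0],[0,0,0],[0,0,0],[0,0,0],[0,0,0],[0,0,0],[0,0,0],[0,0,0],[0,0,0]]}' 1; python3 -c "
from fit import *
fitscope((-.255,-.782,-.568)); save(load('wrist'),'w3')"
```

```text
t: 8.2
position: [605.2, 54.0, 198.7]
orientation: [0.773, 0.56, 0.241, -0.175]
ft_force: [0.3, -0.4, -0.5]
finger_gap: 85.3
grip_force: 0.0
n 1562 axis near pivot [635.3 149.8 129.7] heading -1.8774 tilt 0.6667 err 0.35 miss at pads [  4.    7.3 -10.4] board hit [591.    9.6  14. ]
```

View pics/w3.png

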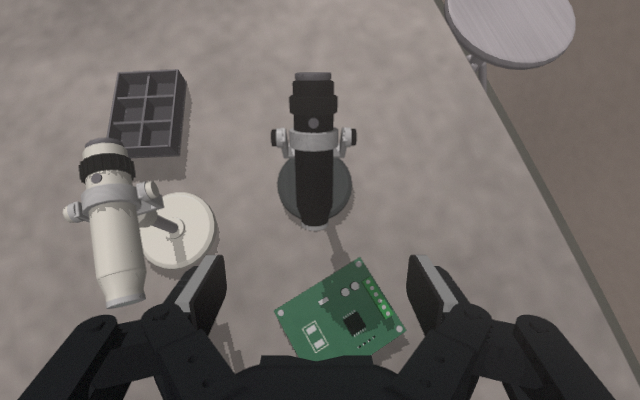

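The picture shows the barrel nose at (315,220) tipped down towards the pads at (315,337). The fit gives a tilt 0.063 rad too steep, because closing dragged the barrel down. I'll regrip, measure while held, and correct by the difference.

```bash
python3 -c "
from sc import *
p,r=tool(-1.8774,.6667,back=-30); plan(p,Rt=r)"
```

```text
slide [0.0015, -0.0011, 0.9699] turn [0.0013, 0.0197, -0.0024] t 8.25
```

```bash
python3 -m crank '{"slide":[[0,0,0.3],[0,0,0.55],[0,0,0.75],[0.001,-0.001,0.87],[0.001,-0.001,0.97],[0.001,-0.001,0.97]],"turn":[[0,0.02,-0.002],[0,0.02,-0.002],[0.001,0.02,-0.002],[0.001,0.02,-0.002],[0.001,0.02,-0.002],[0.001,0.02,-0.002]]}' && python3 -m crank '{"slide":[[0,0,0],[0,0,0],[0,0,0],[0,0,0],[0,0,0],[0,0,0]],"turn":[[0,0,0],[0,0,0],[0,0,0],[0,0,0],[0,0,0],[0,0,0]]}' 0 35; python3 -c "
from fit import *
sw,ti=fitscope((-.24,-.75,-.618)); 
p0,r0=tool(sw,ti,back=-30); p1,r1=tool(-1.8858,.6038,back=-30)
print('delta',r0.inv().apply(p1-p0)/150,(r0.inv()*r1).as_rotvec()/np.pi)"
```

```text
t: 8.85
position: [628.6, 135.7, 77.3]
orientation: [0.762, 0.559, 0.264, -0.195]
ft_force: [-0.3, -0.4, -0.4]
finger_gap: 85.5
grip_force: 0.0
t: 9.45
position: [630.0, 132.7, 79.3]
orientation: [0.763, 0.558, 0.264, -0.193]
ft_force: [-4.6, -2.2, 3.7]
finger_gap: 31.9
grip_force: 34.5
n 6623 axis near pivot [634.9 150.  129.6] heading -1.8514 tilt 0.6868 err 0.37 miss at pads [  8.3   9.1 -13.4] board hit [595.9  14.5  14. ]
delta [-0.01548118 -0.00458339 -0.02549895] [-0.00658069 -0.02640598  0.00874177]
```

```bash
python3 -m crank '{"slide":[[-0.005,-0.0015,-0.008],[-0.01,-0.003,-0.017],[-0.0155,-0.0046,-0.0255],[-0.0155,-0.0046,-0.0255],[-0.0155,-0.0046,-0.0255]],"turn":[[-0.002,-0.009,0.003],[-0.004,-0.018,0.006],[-0.0066,-0.0264,0.0087],[-0.0066,-0.0264,0.0087],[-0.0066,-0.0264,0.0087]]}'; python3 -c "
from fit import *
sw,ti=fitscope((-.255,-.782,-.568)); 
p0,r0=tool(sw,ti,back=-30); p1,r1=tool(-1.8858,.6038,back=-30)
print('delta',r0.inv().apply(p1-p0)/150,(r0.inv()*r1).as_rotvec()/np.pi)"
```

```text
t: 10.0
position: [628.0, 129.1, 80.8]
orientation: [0.783, 0.552, 0.235, -0.165]
ft_force: [-4.9, -3.4, 2.8]
finger_gap: 32.0
grip_force: 35.3
n 6585 axis near pivot [634.8 150.  129.6] heading -1.885 tilt 0.6089 err 0.37 miss at pads [ 0.   0.9 -1.2] board hit [583.6  -7.7  14. ]
delta [-0.00101115 -0.00010818 -0.00152513] [-0.0001471  -0.00161551  0.00021212]
```

```bash
python3 -m crank '{"slide":[[0,0,0],[0,0,0],[0,0,0],[0,0,0],[0,0,-0.2],[0,0,-0.4],[0,0,-0.6],[0,0,-0.8],[0,0,-0.95],[0,0,-0.95],[0,0,-0.95]],"turn":[[0,0,0],[0,0,0],[0,0,0],[0,0,0],[0,0,0],[0,0,0],[0,0,0],[0,0,0],[0,0,0],[0,0,0],[0,0,0]]}' 1; python3 -c "
from fit import *
fitscope((-.255,-.782,-.568)); plan((513,-215,270),Rt=down((-1,0.05))) 
plan((513,-215,270),Rt=down((0.05,1)))"
```

```text
t: 11.15
position: [602.0, 55.1, 199.4]
orientation: [0.783, 0.551, 0.236, -0.165]
ft_force: [-0.2, -0.0, -1.1]
finger_gap: 85.5
grip_force: 0.0
n 1610 axis near pivot [635.4 149.7 129.7] heading -1.8887 tilt 0.6144 err 0.34 miss at pads [ 0.2  1.5 -2.1] board hit [584.1  -6.1  14. ]
slide [-1.3203, 0.0505, -1.4434] turn [0.0274, -0.1849, -0.0904] t 11.2
slide [-1.3203, 0.0505, -1.4434] turn [-0.1187, -0.16, 0.3946] t 11.2
```

The microscope is released and aims about 2.6 mm from the pads' middle, which will do. On to the tweezers.

```bash
python3 -m crank '{"slide":[[-0.5,0.025,-0.5],[-0.8,0.05,-0.8],[-1,0.05,-1],[-1,0.05,-1],[-1,0.05,-1],[-1,0.05,-1],[-1,0.05,-1],[-1,0.05,-1],[-1,0.05,-1],[-1,0.05,-1],[-1,0.05,-1]],"turn":[[0,0,0],[-0.02,-0.02,0.05],[-0.119,-0.16,0.395],[-0.119,-0.16,0.395],[-0.119,-0.16,0.395],[-0.119,-0.16,0.395],[-0.119,-0.16,0.395],[-0.119,-0.16,0.395],[-0.119,-0.16,0.395],[-0.119,-0.16,0.395],[-0.119,-0.16,0.395]]}'; python3 -c "
from h import *
plan((505,-240,225),Rt=down((0.0,1)))"
```

```text
t: 12.3
position: [539.8, -139.8, 241.3]
orientation: [1.0, -0.025, -0.0, 0.001]
ft_force: [-0.0, 0.5, -0.6]
finger_gap: 85.2
grip_force: 0.0
slide [-0.198, 0.6789, 0.1097] turn [0.0005, 0.0001, -0.0161] t 12.3
```

```bash
python3 -m crank '{"slide":[[-0.2,0.68,0.11],[-0.2,0.68,0.11],[-0.2,0.68,0.11],[-0.2,0.68,0.11]],"turn":[[0,0,-0.016],[0,0,-0.016],[0,0,-0.016],[0,0,-0.016]]}'; python3 -c "
from h import *
f=grab('wrist'); save(f,'w4')"
```

```text
t: 12.7
position: [502.3, -244.7, 223.4]
orientation: [1.0, -0.002, -0.001, -0.0]
ft_force: [-0.0, 1.3, -0.1]
finger_gap: 85.2
grip_force: 0.0
```

View pics/w4.png

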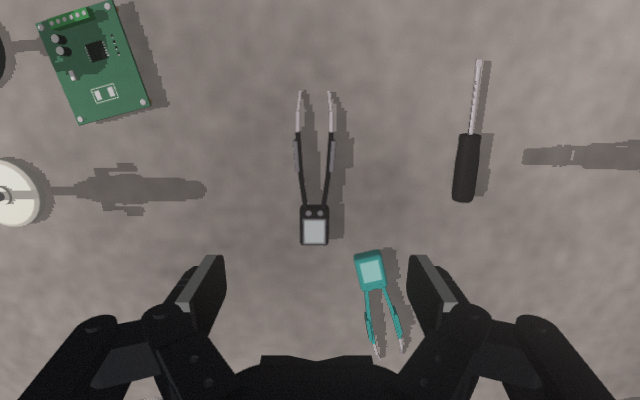

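The picture shows the black tweezers: tips at (299,92) and (332,92), finger pads at about (297,153) and (331,153), head centre (314,226). The turquoise ones at (370,270) are clear of the grasp.

```bash
python3 - <<'E'
from h import *
f=load('wrist'); P=cloud(f); g=f['color']
for n,u,v,z in(('tipL',299,92,3.5),('tipR',332,92,3.5),('padL',297,153,20),('padR',331,153,20),('head',314.5,230,20),('turq',370,253,20)): print(n,onplane(f,u,v,z).round(1))
m=np.zeros(P.shape[:2],bool); m[85:250,285:345]=True; m&=(P[...,2]>12)&(P[...,2]<30)
q=P[m]; print(m.sum(),np.percentile(q[:,2],[10,50,90]).round(1))
hd=q[q[:,0]<q[:,0].min()+48]; print('head',hd.min(0).round(1),hd.max(0).round(1),np.median(hd,0).round(1))
# per-x slices: y extent
for x in range(int(q[:,0].min()),int(q[:,0].max()),8):
    s=q[(q[:,0]>=x)&(q[:,0]<x+8)]
    if len(s)>3: print(x,len(s),s[:,1].min().round(1),s[:,1].max().round(1),round(float(s[:,2].max()),1))
E
```

```text
tipL [ 581.5 -226.     3.5]
tipR [ 581.3 -262.9    3.5]
padL [ 515.6 -223.1   20. ]
padR [ 515.4 -261.6   20. ]
head [ 420.3 -242.2   20. ]
turq [ 388.2 -311.8   20. ]
2113 [15.  19.1 20.6]
head [ 400.  -260.1   13. ] [ 448.  -224.    22.4] [ 425.9 -241.8   19.8]
399 133 -259.0 -225.2 21.7
407 164 -258.9 -224.0 21.7
415 168 -258.9 -224.1 21.8
423 187 -260.1 -224.4 22.4
431 185 -260.1 -224.6 21.9
439 188 -260.1 -224.7 21.9
447 119 -258.8 -226.0 21.3
455 54 -257.5 -227.5 19.1
463 59 -258.6 -226.6 18.5
471 58 -259.7 -225.5 18.9
479 63 -260.8 -224.5 18.4
487 58 -264.2 -221.5 20.5
495 102 -265.3 -220.3 21.9
503 97 -265.2 -220.5 21.4
511 102 -265.2 -219.7 21.4
519 98 -265.0 -219.8 21.6
527 84 -265.0 -218.9 21.5
535 65 -262.9 -222.2 18.2
543 53 -262.8 -222.3 15.5
551 49 -261.6 -222.5 15.6
559 27 -261.6 -222.7 14.8
```

```bash
python3 -m crank '{"slide":[[0.07,-0.015,0.3],[0.07,-0.015,0.6],[0.07,-0.015,0.9],[0.07,-0.015,1],[0.07,-0.015,1],[0.07,-0.015,1]],"turn":[[0,0,0],[0,0,0],[0,0,0],[0,0,0],[0,0,0],[0,0,0]]}' 0.7 20; python3 -c "
from h import *
plan((513,-242.4,-9),Rt=down((0,1)))
f=grab('wrist'); P=cloud(f); o=get_obs(); R0=R.from_quat(o['orientation']).as_matrix(); q=((P-o['position'])@R0).reshape(-1,3)
m=(abs(q[:,0])<15)&(abs(q[:,1])>20)&(abs(q[:,1])<70)&(abs(q[:,2]+25)<40); q=q[m]; print(np.sort(q[:,2])[-200::40], q[q[:,2]>-30][:,1].min(),q[q[:,2]>-30][:,1].max())"
```

```text
t: 13.35
position: [516.3, -240.0, 76.9]
orientation: [1.0, 0.0, 0.002, 0.0]
ft_force: [0.3, -0.2, -0.3]
finger_gap: 59.6
grip_force: 0.0
slide [-0.0239, 0.0156, 0.5724] turn [0.0002, -0.001, 0.0001] t 13.35
[-18.88543224 -18.18843286 -17.47759289 -16.54958994 -15.36422186] -43.9234495355048 42.82453866596455
```

```bash
python3 -m crank '{"slide":[[-0.024,0.016,0.2],[-0.024,0.016,0.4],[-0.024,0.016,0.5],[-0.024,0.016,0.54],[-0.024,0.016,0.57],[-0.024,0.016,0.57]],"turn":[[0,0,0],[0,0,0],[0,0,0],[0,0,0],[0,0,0],[0,0,0]]}' && python3 -m crank '{"slide":[[0,0,0],[0,0,0],[0,0,0],[0,0,0],[0,0,0],[0,0,0]],"turn":[[0,0,0],[0,0,0],[0,0,0],[0,0,0],[0,0,0],[0,0,0]]}' 0.447 20; python3 -c "
from h import *
f=grab('wrist'); save(f,'w5')"
```

```text
t: 14.0
position: [511.8, -243.6, -9.4]
orientation: [1.0, -0.001, 0.001, 0.001]
ft_force: [0.1, 0.8, 0.2]
finger_gap: 59.6
grip_force: 0.0
t: 14.6
position: [512.3, -243.9, -8.7]
orientation: [1.0, -0.001, 0.002, 0.001]
ft_force: [-0.1, 0.5, 5.6]
finger_gap: 38.8
grip_force: 6.7
```

View pics/w5.png

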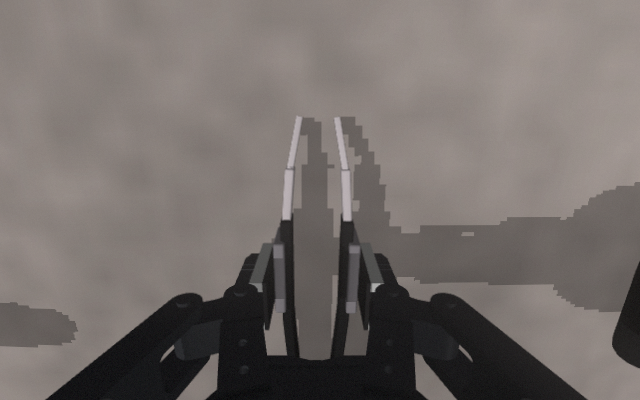

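The tweezers are held by their finger pads, with tips at about (298,118) and (338,118). Measuring the tip gap.

```bash
cat > tips.py <<'E'
from h import *
def tips(f,z):
    g=f['color'].min(2); b=(g>165).astype(np.uint8); b[:60]=0; b[215:]=0; b[:,:265]=0; b[:,375:]=0
    n,l,st,ce=cv2.connectedComponentsWithStats(b); big=np.argsort(-st[1:,4])[:2]+1; out=[]
    for i in big:
        v,u=np.nonzero(l==i); k=v<=v.min()+3; out.append((u[k].mean(),v.min()))
    out.sort(); return [(p,onplane(f,*p,z)) for p in out]
E
python3 -c "
from tips import *
f=load('wrist'); t=tips(f,3.5)
for p,w in t: print(np.round(p,1),w.round(1))
print('gap',np.linalg.norm(t[0][1]-t[1][1]))
P=cloud(f); g=f['color'].min(2); 
for (u,v),w in t: print(P[int(v)+2:int(v)+8,int(u)-2:int(u)+3].reshape(-1,3).round(1)[::6].tolist())"
```

```text
[288.4 170. ] [ 558.9 -231.6    3.5]
[345. 172.] [ 557.9 -257.3    3.5]
gap 25.739823775718694
[[560.5, -231.4, 13.6], [560.2, -231.9, 14.3], [559.7, -232.3, 13.9], [559.5, -232.8, 14.9], [558.8, -233.1, 13.6]]
[[559.4, -255.6, 12.9], [559.0, -256.0, 13.2], [558.8, -256.3, 14.0], [558.5, -256.7, 14.4], [557.6, -257.3, 12.8]]
```

```bash
python3 -c "
from h import *
f=load('wrist'); g=f['color'].min(2)
for v in (116,118,120,123,128): print(v,g[v,290:306].tolist(),g[v,330:346].tolist())
def c(v,a,b):
  k=np.arange(a,b); w=np.clip(g[v,a:b].astype(float)-140,0,None); return (k*w).sum()/w.sum()
for v in (119,121): 
  A=onplane(f,c(v,290,306),v,3.5);B=onplane(f,c(v,330,346),v,3.5); print(A.round(1),B.round(1),'gap',(A-B)[1].round(2))"
```

```text
116 [125, 125, 124, 125, 126, 128, 152, 163, 148, 143, 141, 136, 128, 121, 128, 129] [127, 127, 129, 125, 127, 129, 130, 135, 133, 127, 121, 115, 116, 116, 115, 115]
118 [125, 125, 124, 125, 126, 135, 157, 172, 169, 167, 166, 154, 119, 93, 94, 96] [128, 128, 127, 133, 158, 175, 174, 171, 169, 153, 117, 90, 94, 95, 96, 92]
120 [122, 123, 124, 125, 124, 151, 174, 171, 169, 167, 163, 141, 102, 93, 95, 96] [126, 127, 126, 117, 147, 173, 173, 173, 169, 164, 132, 94, 96, 93, 94, 95]
123 [123, 124, 124, 124, 130, 158, 171, 171, 168, 170, 155, 118, 90, 94, 95, 95] [126, 125, 126, 124, 140, 164, 177, 175, 172, 170, 156, 116, 95, 95, 95, 95]
128 [123, 123, 124, 130, 152, 172, 170, 171, 167, 157, 125, 88, 93, 93, 94, 94] [126, 123, 124, 125, 124, 154, 177, 178, 176, 172, 171, 146, 105, 93, 94, 95]
[ 581.5 -236.4    3.5] [ 581.5 -253.1    3.5] gap 16.66
[ 580.7 -236.3    3.5] [ 580.7 -253.2    3.5] gap 16.91
```

```bash
python3 -m crank '{"slide":[[0,0,0],[0,0,0],[0,0,-0.05],[0,0,-0.15],[0,0,-0.3],[0,0,-0.45],[0,0,-0.58],[0,0,-0.65],[0,0,-0.65],[0,0,-0.65]],"turn":[[0,0,0],[0,0,0],[0,0,0],[0,0,0],[0,0,0],[0,0,0],[0,0,0],[0,0,0],[0,0,0],[0,0,0]]}' 0.442 20; python3 -c "
from h import *
plan((515.4,-24.9,70),Rt=down((-np.sin(.225),np.cos(.225))))"
```

```text
t: 15.65
position: [510.5, -243.6, 87.1]
orientation: [1.0, -0.001, 0.0, 0.0]
ft_force: [-0.4, -1.0, -0.4]
finger_gap: 37.8
grip_force: 5.9
slide [0.0305, -1.4581, 0.1131] turn [0.0003, -0.0002, -0.0721] t 15.65
```

```bash
python3 -m crank '{"slide":[[0,-0.08,0],[0,-0.2,0],[0,-0.36,0],[0,-0.52,0],[0.01,-0.68,0],[0.02,-0.82,0],[0.03,-0.93,0],[0.03,-0.98,0],[0.03,-0.98,0]],"turn":[[0,0,0],[0,0,-0.01],[0,0,-0.025],[0,0,-0.04],[0,0,-0.055],[0,0,-0.065],[0,0,-0.072],[0,0,-0.072],[0,0,-0.072]]}'; python3 -c "
from h import *
plan((515.4,-24.9,70),Rt=down((-np.sin(.225),np.cos(.225))))"
```

```text
t: 16.55
position: [515.7, -94.9, 87.2]
orientation: [0.994, 0.113, 0.0, 0.0]
ft_force: [0.0, -0.5, -1.2]
finger_gap: 37.6
grip_force: 5.9
slide [0.1032, -0.4554, 0.1148] turn [0.0002, -0.0003, 0.0006] t 16.55
```

```bash
python3 -m crank '{"slide":[[0.01,-0.05,0.01],[0.04,-0.15,0.03],[0.07,-0.27,0.06],[0.09,-0.38,0.09],[0.103,-0.44,0.115],[0.103,-0.455,0.115],[0.103,-0.455,0.115],[0.103,-0.455,0.115]],"turn":[[0,0,0],[0,0,0],[0,0,0],[0,0,0],[0,0,0],[0,0,0],[0,0,0],[0,0,0]]}'; python3 -c "
from h import *
f=grab('wrist'); save(f,'w6'); print(cloud(f)[110:260:10,280:360:8,2].round(0))"
```

```text
t: 17.35
position: [515.6, -27.7, 69.9]
orientation: [0.994, 0.111, 0.0, 0.001]
ft_force: [-0.4, -1.9, -0.9]
finger_gap: 38.0
grip_force: 5.9
[[13. 15. 13. 15. 14. 12. 14. 15. 13. 12.]
 [14. 13. 15. 15. 14. 14. 13. 84. 14. 14.]
 [13. 14. 86. 14. 14. 15. 14. 87. 13. 14.]
 [14. 14. 87. 13. 14. 14. 14. 87. 14. 15.]
 [-0.  0. 88.  0. -1. -0. -0.  0.  0. -1.]
 [ 1. -1. -0.  1. -0. -1.  0. -1. 89.  1.]
 [ 1. 93.  1.  0. -0. -1. -0. -0. 94.  0.]
 [ 0. 93. -1.  0. -1. -1. -0.  0. 92. -1.]
 [-1. 92. -0. -1.  0.  0. -1.  0. 92.  0.]
 [ 1. 93. -0. -0.  0.  0. -1.  0. 93.  1.]
 [-0. 92. -1.  1.  1. -0. -0. -0. 93. -1.]
 [-0. 93.  1.  1. -1. -0.  0.  0. 91. -0.]
 [84. 95. -0. -1. -1.  1. -1. -0. 95. 94.]
 [94. 95.  1.  0.  1. -1. -0.  1. 96. 93.]
 [99. 95. -1.  1. -0.  0. -1.  1. 96. 98.]]
```

View pics/w6.png

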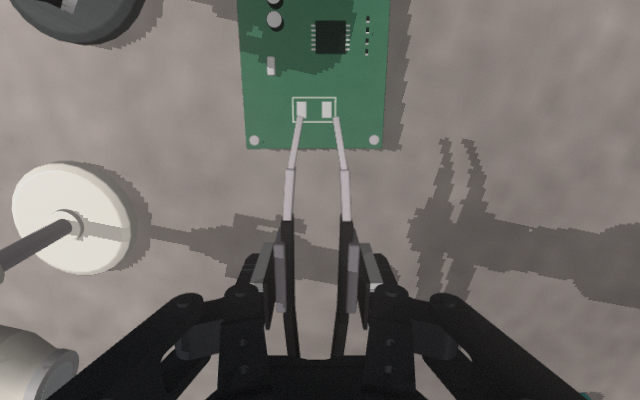

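The picture shows the bare pads at (301,109) and (327,109) inside the white outline, and the tips at (299,119) and (336,119), level and held.

```bash
cat > tp.py <<'E'
from h import *
def run(f,tz,rows,L,Rr,pads=None):
    g=f['color'].min(2).astype(float); D=cloud(f)[...,2]
    def c(v,a,b):
        k=np.arange(a,b); m=(abs(D[v,a:b]-tz)<8); w=m*1.; return (k*w).sum()/max(w.sum(),1)
    for v in rows:
        a,b=c(v,*L),c(v,*Rr)
        if a and b:
            A=onplane(f,a,v,tz);B=onplane(f,b,v,tz); print(v,round(a,1),round(b,1),A.round(1),B.round(1),'gap',np.linalg.norm(A-B).round(2),'mid',((A+B)/2).round(1))
E
python3 -c "
from tp import *
f=load('wrist'); g=f['color'].min(2); run(f,82.5,(117,118,119,120,122,124),(288,308),(328,348))
w=((g>150)).astype(np.uint8); w[:100]=0;w[117:]=0;w[:,:294]=0;w[:,334:]=0
n,l,st,ce=cv2.connectedComponentsWithStats(w)
for i in range(1,n):
  if st[i,4]>8: print(ce[i].round(1),st[i].tolist(),onplane(f,*ce[i],14).round(1))
"
```

```text
117 300.0 336.0 [582.5  -5.8  82.5] [585.9 -20.9  82.5] gap 15.48 mid [584.2 -13.3  82.5]
118 300.3 335.0 [582.1  -6.   82.5] [585.4 -20.5  82.5] gap 14.92 mid [583.7 -13.3  82.5]
119 300.0 335.0 [581.7  -5.9  82.5] [585.  -20.6  82.5] gap 15.07 mid [583.3 -13.3  82.5]
120 300.0 335.0 [581.2  -6.   82.5] [584.6 -20.7  82.5] gap 15.09 mid [582.9 -13.4  82.5]
122 299.0 336.0 [580.3  -5.8  82.5] [583.8 -21.4  82.5] gap 15.98 mid [582.1 -13.6  82.5]
124 299.0 336.0 [579.5  -6.   82.5] [583.  -21.6  82.5] gap 16.01 mid [581.2 -13.8  82.5]
[301.  108.9] [297, 102, 9, 15, 134] [581.7  -3.3  14. ]
[326. 109.] [322, 102, 9, 15, 135] [585.1 -18.8  14. ]
```

```bash
python3 -c "
from h import *
plan((515,-25.1,12.5),Rt=down((-np.sin(.225),np.cos(.225))))"
```

```text
slide [-0.0007, -0.018, 0.3831] turn [0.0004, -0.0003, -0.0006] t 17.4
```

```bash
python3 -m crank '{"slide":[[0,-0.008,0.03],[0,-0.018,0.1],[0,-0.018,0.18],[0,-0.018,0.26],[0,-0.018,0.32],[0,-0.018,0.36],[0,-0.018,0.37],[0,-0.018,0.37],[0,-0.018,0.37]],"turn":[[0,0,0],[0,0,0],[0,0,0],[0,0,0],[0,0,0],[0,0,0],[0,0,0],[0,0,0],[0,0,0]]}' 0.444; python3 -c "
from tp import *
plan((515,-25.1,12.5),Rt=down((-np.sin(.225),np.cos(.225))))
f=grab('wrist'); save(f,'w7'); D=cloud(f)[...,2]; print(D[112:130:2,294:304].round(0)); run(f,25,(116,117,118,119,120,122,124,126),(288,308),(328,348)); c=f['color'][80:180,260:380,::-1]; cv2.imwrite('pics/w7c.png',cv2.resize(c,None,fx=6,fy=6,interpolation=cv2.INTER_CUBIC))
"
```

```text
t: 18.3
position: [515.2, -23.7, 14.7]
orientation: [0.994, 0.112, 0.001, 0.0]
ft_force: [0.5, 0.6, -0.2]
finger_gap: 37.8
grip_force: 5.9
slide [-0.0036, 0.0085, 0.0146] turn [0.0003, -0.0005, -0.0] t 18.3
[[ 13.  15.  14. 167.  14.  15.  14.  14.  14.  14.]
 [ 13.  14.  13.  13.  14.  13.  15.  14.  14.  14.]
 [ 14.  14.  13.  15.  28.  29.  14.  15.  13.  13.]
 [ 14.  13.  13.  28.  29.  29.  29.  29.  28.  29.]
 [ 14.  14.  13.  31.  29.  29.  29.  30.  29.  26.]
 [ 15.  14.  29.  31.  31.  29.  29.  30.  30.  14.]
 [ 14.  13.  29.  30.  30.  30.  30.  30.  30.  13.]
 [ 14.  12.  30.  30.  30.  31.  30.  30.  13.  14.]
 [ 14.  30.  29.  30.  31.  31.  30.  31.  15.  15.]]
117 300.0 336.0 [581.9  -1.7  25. ] [585.4 -17.   25. ] gap 15.73 mid [583.6  -9.3  25. ]
118 300.0 335.0 [581.5  -1.8  25. ] [584.9 -16.7  25. ] gap 15.31 mid [583.2  -9.2  25. ]
119 300.0 335.0 [581.   -1.8  25. ] [584.4 -16.8  25. ] gap 15.32 mid [582.7  -9.3  25. ]
120 300.0 335.0 [580.6  -1.9  25. ] [584.  -16.9  25. ] gap 15.34 mid [582.3  -9.4  25. ]
122 299.0 336.0 [579.7  -1.7  25. ] [583.3 -17.5  25. ] gap 16.24 mid [581.5  -9.6  25. ]
124 299.0 336.0 [578.8  -1.9  25. ] [582.5 -17.7  25. ] gap 16.27 mid [580.6  -9.8  25. ]
126 298.5 336.0 [577.9  -1.8  25. ] [581.6 -17.9  25. ] gap 16.52 mid [579.8  -9.9  25. ]
```

View pics/w7c.png

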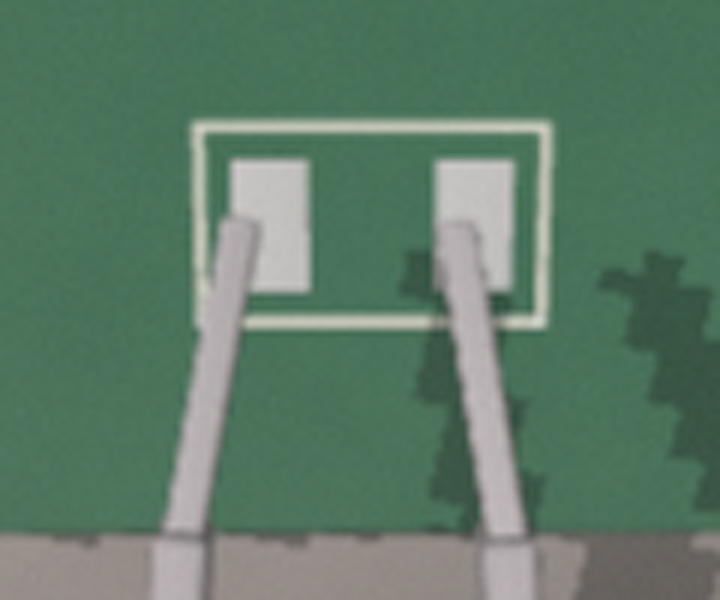

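Each tip now sits over its pad, shifted about 1.4 mm to the left and roughly 13 mm up. One last small correction.

```bash
python3 -m crank '{"slide":[[0,0.003,0.005],[0,0.006,0.01],[0,0.0085,0.015],[0,0.0085,0.015],[0,0.0085,0.015],[0,0.0085,0.015],[0,0.0085,0.015],[0,0.0085,0.015],[0,0.0085,0.015],[0,0.0085,0.015]],"turn":[[0,0,0],[0,0,0],[0,0,0],[0,0,0],[0,0,0],[0,0,0],[0,0,0],[0,0,0],[0,0,0],[0,0,0]]}' 0.446; python3 -c "
from tp import *
from fit import fitscope
f=grab('wrist'); g=f['color'].min(2); D=cloud(f)[...,2]; print(np.median(D[118:122,297:302]),np.median(D[118:122,334:338])); run(f,25,(116,117,118,122,126),(288,308),(328,348)); 
c=f['color'][80:180,260:380,::-1]; cv2.imwrite('pics/w8c.png',cv2.resize(c,None,fx=6,fy=6,interpolation=cv2.INTER_CUBIC)); o=get_obs(); print(o['position'],o['finger_gap'],o['grip_force'],abs(o['joint_vel']).max())
T=load('top'); t2=grab('top')
d=cv2.absdiff(T['color'],t2['color']).max(2)
for n,(y0,y1,x0,x1) in dict(meter=(98,145,362,435),driver=(172,230,448,466),tray=(205,245,180,230),turq=(250,318,408,446)).items(): print(n,(d[y0:y1,x0:x1]>40).sum())
"
```

```text
t: 19.35
position: [515.2, -25.1, 12.1]
orientation: [0.994, 0.112, 0.0, 0.0]
ft_force: [0.6, 1.0, -0.2]
finger_gap: 38.0
grip_force: 5.8
26.489361706664084 26.466386913756594
117 299.5 336.0 [582.   -2.9  25. ] [585.5 -18.2  25. ] gap 15.66 mid [583.7 -10.5  25. ]
118 299.5 335.5 [581.6  -3.   25. ] [585. -18.  25.] gap 15.46 mid [583.3 -10.5  25. ]
122 299.0 336.0 [579.9  -3.1  25. ] [583.4 -18.7  25. ] gap 15.95 mid [581.6 -10.9  25. ]
126 298.0 337.0 [578.1  -3.   25. ] [581.9 -19.5  25. ] gap 16.87 mid [580.  -11.3  25. ]
[515.14572174 -25.09376714  12.10593167] 37.828689637430976 5.782662928104401 0.0015363124170032312
meter 0
driver 15
tray 0
turq 343
```

View pics/w8c.png

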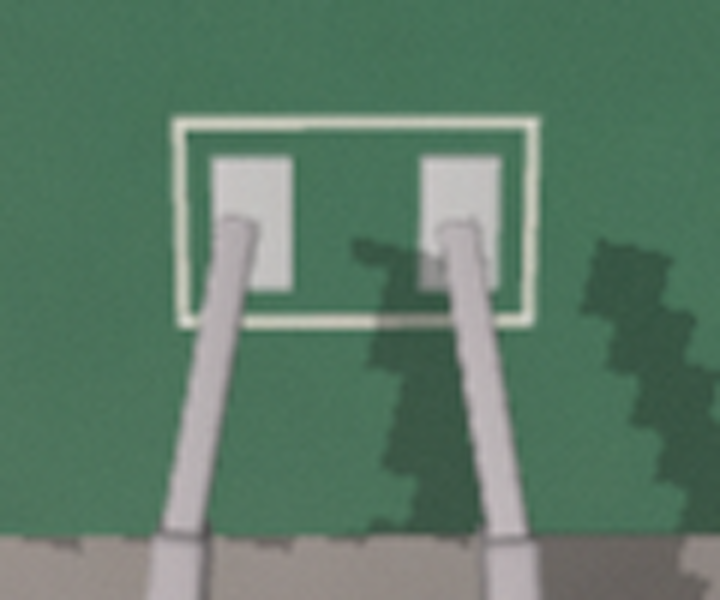

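The tips are centred over the pads at px (299.7,117) and (336.5,117). They are about 11 mm above the board, the gap is about 16 mm and the arm is still, so I'm handing in.

```bash
python3 -c "
from workcell import workorder; print(workorder.job_done())"
```

```text
the job is handed in; nothing more can be done
None
```

I handed the job in at about 19 s: the microscope points about 2.6 mm from the middle of the pads by my fit, and the arm is holding the tweezers still, tips about 16 mm apart and about 11 mm above the two pads; the final check of the turquoise tweezers' area in the top view showed changed pixels, probably the arm's shadow, which I did not check further.

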